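# Zero the ribbon meter for the next order

### The arm

A 6-joint arm with a two-finger parallel gripper is mounted at the origin on a cart in front of the work surface, level with it; the furniture and walls round the work are solid. World frame = base frame: x ahead of the robot, y to its left, z up, the work surface at z = 0. Lengths are in m, angles in rad, forces in N, time in s.
With the tool pointing down it reaches from about 0.35 to 1 m from the base axis. Payload 7.1 kg.
Tool frame: the origin (TCP) lies at the very end of the fingers, on their centre line; the grasp point (between the pads) lies 19 mm behind it; x points along the fingers, z is the direction in which the jaws open and shut, and the axes are right-handed (so a half turn about x gives the same grasp; the last joint's range is limited). The gripper opens to 85 mm and grips with 20 to 120 N. Pads are 22 mm wide; open, the fingers measure 114 mm over their backs; the gripper's body (76 mm by 85 mm) begins 54 mm behind the grasp point. The pads swing forward as they close: fully open they stand 13 mm farther back than shut.
Start: joints at [-1.244, 0.423, 1.63, -0, 1.089, -0.019], TCP at [0.212, -0.588, 0.231] pointing down, gripper open.
Joint ranges: [-3, 3], [-0.9, 2.11], [0.09, 2.58], [-1.31, 4.45], [0.11, 2.69], [-2.54, 2.54]. Speed limits (rad/s): [2.39, 2.39, 3.01, 3.14, 3.14, 3.14].

### API

Orientations are given as a rotation vector (axis times angle).
In Python, from rig import bot gives the robot as it stands. The module is installed in compiled form; this text tells all that it offers.
- The arm moves only by the tool drive_tool, never from a script. Its argument "steps" is a list of rows, each a list of 5 numbers: the closure in counts, from 0 (fully open) to 255 (shut), then the shift along the tool's x, y, z in m, then the turn about the tool's x in rad. A call has exactly 10 rows; each row is the pose to reach, as a shift and turn from the pose commanded when the call began, along the tool's axes at that moment; what a row does not reach only later rows make up. A row lasts 1/12 s, in which the tool goes at most 41.7 mm and 7.16 degrees, less where a joint would pass 70% of its speed; a pose out of reach is approached as far as the arm can. A call with a gripper value outside its range is refused whole. The fingers move at their own pace and stop on an object; "grip_force" is the grip in N (left out, the last holds). Time passes only in rows, so rows that repeat a pose let the fingers close, or fill a call up. It gives the time, the measured TCP pose, the force and the opening at its end, in the units of the state.
- bot.get_state(): the state, without advancing time (a new reading comes with each control period).
- bot.get_image(name): name is "scene" or "side" or "wrist"; returns (picture, depth): 400x640x3 uint8, red, green, blue; 400x640 float32, m along the optical axis (not along the pixel's ray), 0 where there is no reading.
- bot.camera_params(name): a dict with "fx", "fy", "cx", "cy" (pixels), "k1" (the pictures are not rectified: a ray, as slopes to the right and down, at radius r is drawn at 1 + k1 r^2 times it, then the intrinsics apply), "position" and "rotation" of the camera in the world; the wrist camera has in their place "tool_from_camera" (4x4, takes a point from camera to tool coordinates, whose origin is the TCP and whose axes are the tool frame's). Camera axes: x right, y down, z forward; pixel columns grow to the right and rows downward; lengths in m; the calibration is good to about 2 mm. A picture is of the moment at which its call begins: read the wrist's pose just before it. camera_params takes no time and is no camera call.
- bot.hand_in(): hands the job in, once; it reports no verdict.
Trained networks look in the newest picture that a camera, given by its name, has taken for a name from the list of things; names that differ only in an ending like _2 or _b are one class to them, and where a whole thing is asked for, a point or a joint stands for the part that bears it (a point fixed in the world has none). Each returns a list of dicts, best first, with "confidence" (0 to 1); they miss things now and then, are a little off and sometimes report something else, mostly with a low value. They report only what shows in the picture. A call takes as long as a camera call.
- bot.masks_of(thing, camera): "pixels" (400x640 bool, what is visible of it) and "box" ([left, top, right, bottom] in pixels, round what is visible of it).
- bot.tip_of(thing, camera): "uv" ([column, row] in pixels: a listed point, or the origin of a listed thing).
The state is a dict: "clock": time; "joint_pos": joint angles; "joint_velocities": joint speeds; "joint_torque": joint torques, N m; "tcp_pos": TCP position; "eef_rot": TCP orientation; "contact_force": force on the tool from outside, world axes, zero at the start; "torque": the same for the moment, N m; "width": finger opening in m.
Only numpy, scipy, OpenCV 4.12 (cv2) and the standard library are available. Lean on these libraries where they do the work, as an engineer would, in place of code of your own. Each camera call takes 0.05 s, during which the arm holds its last target.

### The job

Get the ribbon meter ready for the next order: raise the presser arm well clear of the measuring wheel and leave it up, which also unlocks the counter; then turn the counter's pointer knob back (anticlockwise) until it rests on its zero stop; finally lower the presser arm fully down onto the wheel again with the counter still at zero. Leave the things lying around the meter where they are.

Things in the scene. Friction and masses are not known exactly. Their poses are not given: they have to be found in the camera images.
- meter: ribbon meter, a bench machine fixed to the table, standing askew. Front = the side its panel faces. Dark base plate 170 x 300 x 14 mm; seen from the front, at right a cream counter housing 140 mm wide, 117 mm high, with a 35 degree sloping panel and white dial (radius 52 mm); at left a 60 mm wheel under the presser arm. Origin: centre of underside; x level, front to back; y to the left; z up.
- knob_grip (a point): grip point of the pointer knob on the dial: on its axis, 28 mm out from the panel, at (-31, -70, 101) mm in the meter's axes. z = out of the panel along the knob's axis, 35 degrees from vertical, leaning to the meter's front; x = along the knob's bar to its pointer end (straight up the slope at zero); y = across the bar. x and y turn with the knob.
- counter_knob (a joint): angle of the knob, rad: 0 = on its zero stop, pointer at the top of the dial; grows clockwise as seen facing the panel, to 5.24. Black bar 46 mm long, 13 mm thick, standing 6 to 40 mm out from the panel on a flat 16 mm radius collar; thin pointer under its white-lined end. Stays where left; takes about 0.06 N m with the presser arm raised; locked but for a little play with it down.
- presser_ball (a point): centre of the presser arm's ball handle: black, 28 mm in diameter, at the arm's front end, free all round but for the 8 mm rod behind it. With the arm down it is 105 mm above the table, at (-145, 0, 10) mm from presser_pivot in the meter's axes. Its axes turn with the arm.
- presser_pivot (a point): middle of the presser arm's hinge, at the back of the meter, 95 mm above the table; fixed, axes as the meter's. The hinge line is y; the ball swings about it in the plane y = 0, 145 mm from it. Beside the fork of the arm only low parts stand; the raised arm stays over 120 mm clear of the knob's axis.
- presser_arm (a joint): angle of the presser arm, rad: 0 = down, rubber roller on the measuring wheel; grows as the ball is lifted up and back, stop at 1.2. The hinge is stiff: the arm stays where it is left, and moving the ball takes 1 to 5 N. A pawl on its shaft, inside the housing, locks the counter's knob while the arm is down and frees it once the arm is up 0.4 rad.
- ribbon_roll_gold: small roll of gold ribbon lying flat before the front of the counter housing, 54 mm across, 14 mm high, loose; a bystander. Origin at the centre of its underside.
- tape_measure: pocket tape measure standing beside the counter housing, 32 x 69 x 58 mm, loose; a bystander. Origin at the centre of its underside.
- tag_stack: banded stack of paper tags lying in front of the measuring wheel, 88 x 57 x 17 mm, loose; a bystander. Origin at the centre of its underside.

How it is judged:
On the way, in this order (a step that is already met when the one before it is completed fails the run):
1. the presser arm is raised at least 0.8 rad (value of joint presser_arm above 0.8 rad), for 0.2 s.
2. with the arm still raised, the counter is back at its zero stop (within 0.06 rad) (value of joint counter_knob below 0.06 rad and value of joint presser_arm above 0.6 rad), for 0.2 s.
At the end, for the whole second after the job is handed in: The counter stands at zero (knob within 0.06 rad of its stop), the presser arm is down on the wheel (within 0.08 rad), and the ribbon roll, tape measure and tag stack are within 30 mm of where they were (value of joint counter_knob below 0.06 rad and value of joint presser_arm below 0.08 rad and distance of each of ribbon_roll_gold, tape_measure, tag_stack from where it was at the start of the episode below 0.03 m); the robot touches nothing.
It fails at once if a bystander is knocked away more than 30 mm (distance of any of ribbon_roll_gold, tape_measure, tag_stack from where it was at the start of the episode above 0.03 m).
It also fails if it takes over 64 s, if anything falls off the work surface, if the arm or the gripper's body presses on something with over 40 N, if the wrist force passes 120 N, or if a joint passes its speed limit or range.

## Working session

There is one attempt and no reset: what is moved stays moved. The work goes in short steps, Python scripts to look and compute and a tool call to move; the robot and the scene stay as the last step left them, time stands still between calls to the robot, and variables do not carry over. Pictures are saved under pics/ and viewed, and the job is handed in when it is done.

Besides the shell and the picture viewer there is one more tool, called after "Call:" as name(argument=value, ...) on one line, values as JSON. drive_tool: Moves the arm, as the interface text tells. Its arguments: {"type":"object","properties":{"steps":{"type":"array"},"grip_force":{"type":"number"}},"required":["steps"]}

```bash
mkdir -p pics; ls
cat > h.py <<'E'
import numpy as np, cv2
from rig import bot
from scipy.spatial.transform import Rotation as R
def save(n,f):
    im,d=bot.get_image(n); cv2.imwrite('pics/'+f,im[:,:,::-1]); return im,d
def ray(uv,c):
    p=np.array([(uv[0]-c['cx'])/c['fx'],(uv[1]-c['cy'])/c['fy']]); q=p.copy()
    for _ in range(20): q=p/(1+c['k1']*(q@q))
    return np.array([q[0],q[1],1.])
def campose(n,c,st=None):
    if n=='wrist':
        T=np.array(c['tool_from_camera']); Rt=R.from_rotvec(st['eef_rot']).as_matrix()
        return Rt@T[:3,3]+np.array(st['tcp_pos']), Rt@T[:3,:3]
    r=np.array(c['rotation'])
    if r.shape!=(3,3): r=R.from_rotvec(r).as_matrix()
    return np.array(c['position']), r
def world(uv,z,n,st=None):
    c=bot.camera_params(n); p,r=campose(n,c,st); return p+r@(ray(uv,c)*z)
def wray(uv,n,st=None):
    c=bot.camera_params(n); p,r=campose(n,c,st); return p,r@ray(uv,c)
def proj(X,n,st=None):
    c=bot.camera_params(n); p,r=campose(n,c,st); q=r.T@(np.array(X)-p); q=q/q[2]; s=1+c['k1']*(q[0]**2+q[1]**2)
    return np.array([c['fx']*q[0]*s+c['cx'],c['fy']*q[1]*s+c['cy']])
E
python3 - <<'E'
from h import *
st=bot.get_state(); print(st)
for n in ['scene','side','wrist']:
    print(n,bot.camera_params(n))
    im,d=save(n,n+'0.png')
    for t in ['meter','knob_grip','presser_ball','presser_pivot','ribbon_roll_gold','tape_measure','tag_stack']:
        r=bot.tip_of(t,n)
        for e in r[:2]:
            u,v=map(int,e['uv']); 
            z=d[v,u] if 0<=u<640 and 0<=v<400 else 0
            print(n,t,e['uv'],round(e['confidence'],2),z,world(e['uv'],z,n,st).round(3))
E
```

```text
pics
{'clock': 0.0, 'joint_pos': array([-1.24398733e+00,  4.23877263e-01,  1.63073947e+00, -2.35593460e-05,
        1.08860841e+00, -1.89752349e-02]), 'joint_velocities': array([-1.87818076e-03, -9.20910961e-05, -5.47449421e-04, -2.56573369e-04,
        2.24069509e-03, -3.15668437e-04]), 'joint_torque': array([ 5.43256083e-04, -5.57384562e+01, -2.81739128e+01, -5.64515517e-05,
        7.32842367e-03,  3.47731248e-05]), 'tcp_pos': array([ 0.2116803 , -0.58744367,  0.23050353]), 'eef_rot': array([ 0.95177632,  1.35454283, -0.95021003]), 'contact_force': array([-0.39848599, -0.31144836, -0.2874979 ]), 'torque': array([-0.0436459 ,  0.02531696,  0.05987437]), 'width': 0.0854172329600636}
scene {'fx': 432.97079311243306, 'fy': 432.97079311243306, 'cx': 321.9363827978726, 'cy': 199.2882808939115, 'k1': -0.019052126846439484, 'position': array([0.12192803, 0.67107016, 0.66813915]), 'rotation': array([-0.84592976,  2.51067959, -1.09213715])}
scene meter [344.6, 201.5] 0.96 0.88780975 [0.491 0.135 0.063]
scene meter [350.0, 186.0] 0.25 0.84955704 [0.479 0.135 0.111]
scene knob_grip [354.1, 18
[... 1117 characters left out ...]
de ribbon_roll_gold [310.8, 246.4] 0.73 0.8334861 [0.558 0.224 0.013]
side tape_measure [416.3, 230.9] 0.71 0.8694727 [0.326 0.155 0.018]
side tag_stack [272.4, 233.7] 0.78 0.87532717 [0.651 0.184 0.015]
wrist {'fx': 306.3858708153488, 'fy': 306.3858708153488, 'cx': 320.30031502527146, 'cy': 200.1613683625809, 'k1': -0.0241005120178539, 'tool_from_camera': array([[ 8.10679415e-04, -2.85150392e-01,  9.58482445e-01,
        -1.42699398e-01],
       [ 2.27835254e-04, -9.58482682e-01, -2.85150656e-01,
         7.33350917e-02],
       [ 9.99999645e-01,  4.49541858e-04, -7.12054868e-04,
        -1.31409822e-04],
       [ 0.00000000e+00,  0.00000000e+00,  0.00000000e+00,
         1.00000000e+00]])}
```

View pics/scene0.png

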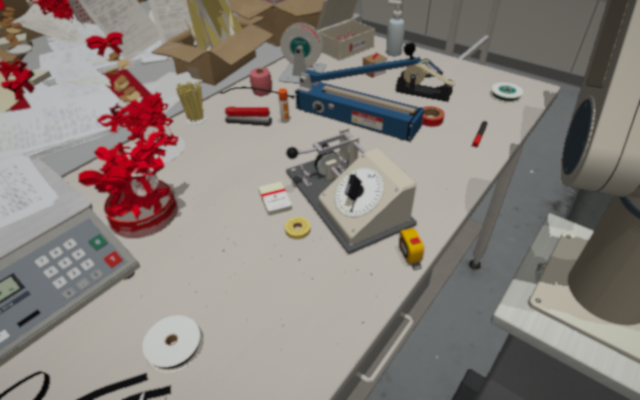

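View pics/side0.png

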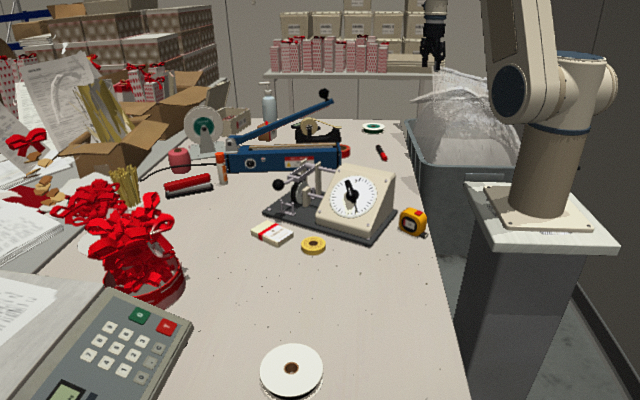

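Run:
```python
from h import *
import cv2
for n,b in [('scene',(270,110,440,270)),('side',(240,140,440,260))]:
    im=cv2.imread(f'pics/{n}0.png')
    c=im[b[1]:b[3],b[0]:b[2]]; cv2.imwrite(f'pics/{n}0z.png',cv2.resize(c,None,fx=4,fy=4,interpolation=cv2.INTER_CUBIC)[:600])
st=bot.get_state(); print(R.from_rotvec(st['eef_rot']).as_matrix().round(3))
# cloud of meter
P=[]
for n in ['scene','side']:
    im,d=bot.get_image(n); m=bot.masks_of('meter',n)[0]; print(n,m['confidence'],m['box'],m['pixels'].sum())
    ms=m['pixels']&(d>0)
    v,u=np.nonzero(ms); X=np.array([world((a,b),d[b,a],n) for a,b in zip(u,v)])
    np.save(f'{n}_X.npy',X); P.append(X)
    # top plate points
    # ransac panel plane normals ~35deg from vertical
    rng=np.random.default_rng(0); best=(0,)
    Q=X[X[:,2]>0.03]
    for _ in range(3000):
        a,b_,c=Q[rng.choice(len(Q),3,False)]; nn=np.cross(b_-a,c-a); l=np.linalg.norm(nn)
        if l<1e-6: continue
        nn/=l; nn*=np.sign(nn[2])
        if abs(np.degrees(np.arccos(nn[2]))-35)>8: continue
        k=np.abs((Q-a)@nn)<0.002
        if k.sum()>best[0]: best=(k.sum(),nn,a,k)
    k=best[3];q=Q[k];ce=q.mean(0);nn=np.linalg.svd(q-ce)[2][2];nn*=np.sign(nn[2])
    print('panel',best[0],nn,np.degrees(np.arccos(nn[2])),np.degrees(np.arctan2(nn[1],nn[0])),ce, nn@ce)
```

```text
[[ 0.     0.941  0.339]
 [ 0.     0.339 -0.941]
 [-1.     0.    -0.   ]]
scene 0.84 [285.6, 131.4, 417.0, 255.7] 9663Traceback (most recent call last):
  File "<stdin>", line 12, in <module>
  File "h.py", line 18, in world
    c=bot.camera_params(n); p,r=campose(n,c,st); return p+r@(ray(uv,c)*z)
ValueError: time passes only in moves, steps and waits
```

```bash
echo
python3 - <<'E'
s=open('h.py').read()
s=s.replace("def save(","_c={}\ndef cp(n):\n    if n not in _c: _c[n]=bot.camera_params(n)\n    return _c[n]\ndef save(",1).replace("c=bot.camera_params(n);","c=cp(n);")
open('h.py','w').write(s)
E
cat > fit.py <<'E'
from h import *
for n in ['scene','side']:
    im,d=bot.get_image(n); m=bot.masks_of('meter',n)[0]; print(n,m['confidence'],m['box'],m['pixels'].sum())
    ms=m['pixels']&(d>0)
    v,u=np.nonzero(ms); X=np.array([world((a,b),d[b,a],n) for a,b in zip(u,v)])
    np.save(f'{n}_X.npy',X)
    rng=np.random.default_rng(0); best=(0,)
    Q=X[X[:,2]>0.03]
    for _ in range(3000):
        a,b_,c=Q[rng.choice(len(Q),3,False)]; nn=np.cross(b_-a,c-a); l=np.linalg.norm(nn)
        if l<1e-6: continue
        nn/=l; nn*=np.sign(nn[2])
        if abs(np.degrees(np.arccos(nn[2]))-35)>8: continue
        k=np.abs((Q-a)@nn)<0.002
        if k.sum()>best[0]: best=(k.sum(),nn,a,k)
    k=best[3];q=Q[k];ce=q.mean(0);nn=np.linalg.svd(q-ce,full_matrices=False)[2][2];nn*=np.sign(nn[2])
    print('panel',best[0],nn,np.degrees(np.arccos(nn[2])),np.degrees(np.arctan2(nn[1],nn[0])),ce, nn@ce)
E
python3 fit.py
```

```text
scene 0.74 [283.1, 130.3, 416.1, 257.0] 9751
panel 2026 [0.23641867 0.52356396 0.81852733] 35.06235554911564 65.69813902753606 [0.47427778 0.11318745 0.0779519 ] 0.23519475609745666
side 0.57 [259.7, 159.0, 399.6, 245.6] 7346
panel 1723 [0.25351009 0.52855681 0.81016068] 35.8883663923408 64.3763685521804 [0.48295106 0.11539738 0.07175819] 0.2415627030362491
```

View pics/scene0z.png

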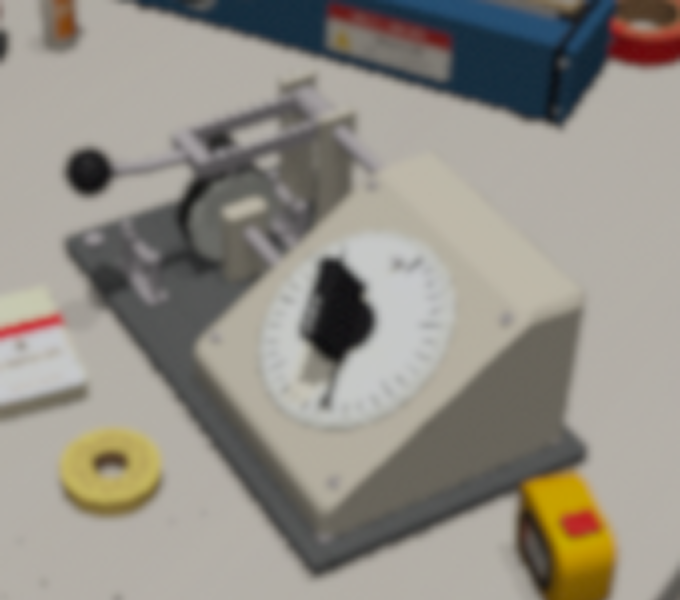

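View pics/side0z.png

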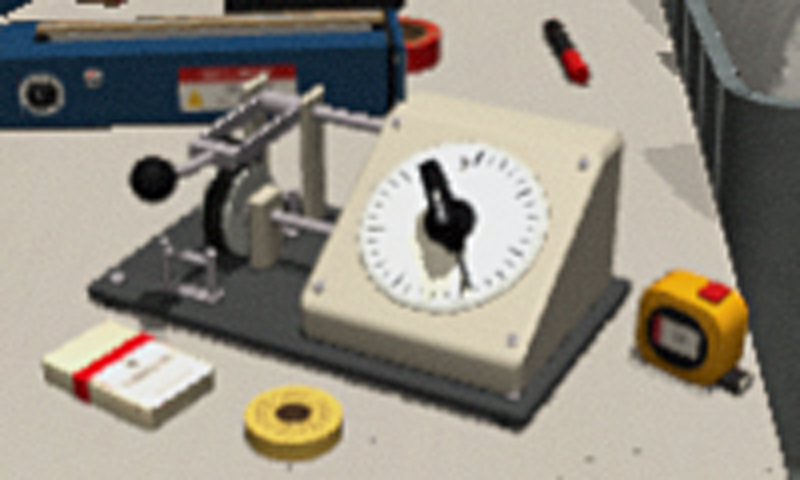

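```bash
cat > fit2.py <<'E'
from h import *
from scipy.optimize import minimize, least_squares
X=np.vstack([np.load('scene_X.npy'),np.load('side_X.npy')])
# front faces/edges: base-plate points z 0.008..0.02
B=X[(X[:,2]>0.009)&(X[:,2]<0.019)]
print(len(B))
for q in (B,):
    r=cv2.minAreaRect((q[:,:2]*1000).astype(np.float32)); print(r)
def frame(p):
    c,s=np.cos(p[2]),np.sin(p[2]); return np.array([[c,-s,0],[s,c,0],[0,0,1]])
# triangulate knob_grip, pivot, ball
def tri(rs):
    A=np.zeros((3,3));b=np.zeros(3)
    for o,d in rs:
        d=d/np.linalg.norm(d);M=np.eye(3)-np.outer(d,d);A+=M;b+=M@o
    x=np.linalg.solve(A,b); return x,[np.linalg.norm(np.cross(x-o,d/np.linalg.norm(d))) for o,d in rs]
T={}
for t in ['knob_grip','presser_ball','presser_pivot','meter']:
    rs=[];pp=[]
    for n in ['scene','side']:
        bot.get_image(n); e=bot.tip_of(t,n)
        if e: rs.append(wray(e[0]['uv'],n)); pp.append((n,e[0]['uv'],round(e[0]['confidence'],2)))
    print(t,pp,tri(rs) if len(rs)>1 else '')
E
python3 fit2.py
```

```text
3591
((518.0192260742188, -1.3968048095703125), (312.0494384765625, 336.5153503417969), 65.89813232421875)
knob_grip [('scene', [350.1, 186.9], 0.68), ('side', [347.9, 189.6], 0.61)] (array([0.48272841, 0.12961122, 0.10409665]), [np.float64(0.0007242244039226914), np.float64(0.0007242244039227028)])
presser_ball [('scene', [292.4, 152.5], 0.74), ('side', [277.7, 184.7], 0.65)] (array([0.64625399, 0.1136379 , 0.10511633]), [np.float64(0.0012142782040839959), np.float64(0.001214278204084055)])
presser_pivot [('scene', [346.9, 140.1], 0.64), ('side', [311.5, 165.3], 0.59)] (array([0.5795626 , 0.00373189, 0.10572615]), [np.float64(0.0007738387813531578), np.float64(0.0007738387813532659)])
meter [('scene', [343.6, 199.8], 0.68), ('side', [331.7, 213.8], 0.72)] (array([0.52257651, 0.09325467, 0.01901657]), [np.float64(0.0003292882521312818), np.float64(0.0003292882521310968)])
```

Call:
drive_tool(steps=[[0,-0.04,0,0,0],[0,-0.08,0.02,-0.02,-0.1],[0,-0.1,0.05,-0.05,-0.2],[0,-0.1,0.08,-0.08,-0.3],[0,-0.1,0.11,-0.11,-0.4],[0,-0.1,0.14,-0.14,-0.5],[0,-0.1,0.17,-0.17,-0.6],[0,-0.1,0.2,-0.2,-0.7],[0,-0.1,0.23,-0.23,-0.8],[0,-0.1,0.26,-0.26,-0.8]])

```text
clock: 3.13
tcp_pos: [0.3619, -0.2677, 0.3316]
eef_rot: [0.329, 1.545, -0.33]
contact_force: [1.0, -0.7, 0.1]
width: 0.0856
```

```bash
cat > to.py <<'E'
import sys
from h import *
st=bot.get_state(); Rt=R.from_rotvec(st['eef_rot']).as_matrix()
t=np.array(list(map(float,sys.argv[1:4])))
print('clock',st['clock'],'tcp',np.round(st['tcp_pos'],4),'w',round(st['width'],4),'f',np.round(st['contact_force'],1),'az z',np.degrees(np.arctan2(Rt[1,2],Rt[0,2])).round(2),'q',np.round(st['joint_pos'],2))
print('tool shift',(Rt.T@(t-st['tcp_pos'])).round(4))
if len(sys.argv)>4: print('turn',round(np.radians((np.degrees(np.arctan2(Rt[1,2],Rt[0,2]))-float(sys.argv[4])+180)%360-180),4))
E
python3 to.py .54 .08 .33 -24.6
```

```text
clock 3.1333 tcp [ 0.3619 -0.2677  0.3316] w 0.0856 f [ 1.  -0.7  0.1] az z -24.07 q [-0.66  0.04  1.89  0.    1.21 -0.24]
tool shift [0.0016 0.3901 0.0207]
turn 0.0092
```

Call:
drive_tool(steps=[[0,0,0.04,0.002,0],[0,0,0.08,0.004,0],[0,0,0.12,0.006,0],[0,0,0.16,0.008,0],[0,0,0.2,0.01,0],[0,0,0.24,0.012,0],[0,0,0.28,0.014,0],[0,0,0.32,0.016,0],[0,0,0.36,0.018,0],[0,0,0.39,0.02,0]])

```text
clock: 3.97
tcp_pos: [0.5416, 0.0804, 0.3315]
eef_rot: [0.333, 1.545, -0.332]
contact_force: [0.8, -0.4, -0.1]
width: 0.0853
```

```bash
cat > w.py <<'E'
import sys
from h import *
st=bot.get_state(); im,d=save('wrist',sys.argv[1])
np.savez('w.npz',im=im,d=d,p=st['tcp_pos'],r=st['eef_rot'])
print(st['clock'],st['tcp_pos'].round(4))
for t in ['knob_grip','presser_ball','presser_pivot','meter']:
    for e in bot.tip_of(t,'wrist')[:1]:
        u,v=map(int,e['uv']); z=d[v,u]
        print(t,e['uv'],round(e['confidence'],2),z,world(e['uv'],z,'wrist',st).round(4))
E
python3 w.py w1.png
```

```text
3.9667 [0.5416 0.0804 0.3315]
knob_grip [262.0, 157.0] 0.58 0.36003834 [0.4875 0.1263 0.1146]
presser_ball [392.3, 110.0] 0.64 0.34051782 [0.6451 0.1136 0.1192]
presser_pivot [382.4, 225.6] 0.81 0.39670077 [ 0.5861 -0.0177  0.1033]
meter [316.9, 169.7] 0.7 0.4001497 [0.5369 0.0799 0.0792]
```

View pics/w1.png

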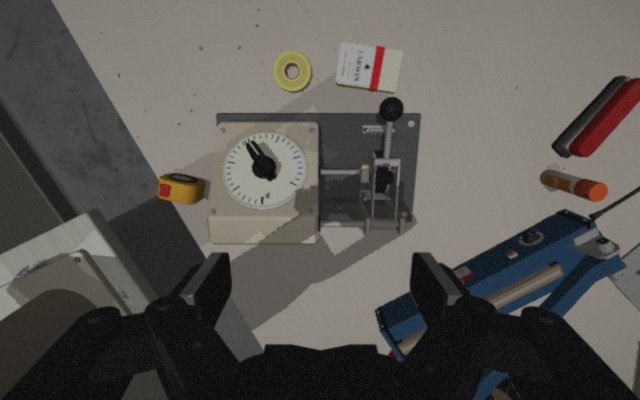

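Run:
```python
import cv2
im=cv2.imread('pics/w1.png'); c=im[100:250,200:330]; cv2.imwrite('pics/w1z.png',cv2.resize(c,None,fx=4,fy=4,interpolation=cv2.INTER_CUBIC))
```

```text
(no output)
```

View pics/w1z.png

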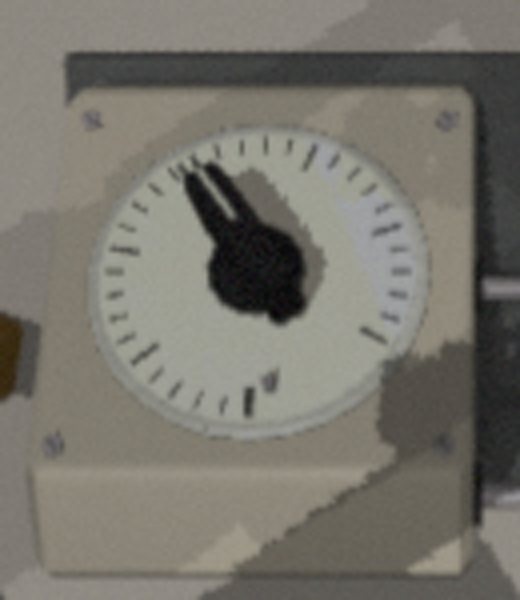

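```bash
cat > fit3.py <<'E'
from h import *
from scipy.optimize import least_squares
z=np.load('w.npz'); st=dict(tcp_pos=z['p'],eef_rot=z['r']); im=z['im'];d=z['d']
s35,c35=np.sin(np.radians(35)),np.cos(np.radians(35))
N=np.array([-s35,0,c35]); C=np.array([-31,-70,101])/1e3-0.028*N; U=np.array([c35,0,s35])  # up slope
def M(p): 
    c,s=np.cos(p[2]),np.sin(p[2]); return np.array([[c,-s,0],[s,c,0],[0,0,1]]),np.array([p[0],p[1],0])
def m2w(X,p): r,t=M(p); return r@np.array(X)+t
obs=[([-.085,-.15,.014],(216.5,113)),([-.085,.15,.014],(420.5,114)),(C,(200+258/4,100+281/4)),]
for a,b in [((-.085,-.15,.014),None)]: pass
def res(p): return np.concatenate([proj(m2w(X,p),'wrist',st)-uv for X,uv in obs])
s=least_squares(res,[.54,.08,np.radians(-115)]); p=s.x
print(p[:2],np.degrees(p[2]),s.fun.round(2))
print('grip',m2w([-.031,-.07,.101],p))
# pointer angle
def onpanel(uv,h=0.002):
    o,dd=wray(uv,'wrist',st); r,t=M(p); o=r.T@(o-t); dd=r.T@dd; k=((C+h*N-o)@N)/(dd@N); q=o+k*dd-C; return q
for uv in [(200+185/4,100+163/4),(200+270/4,100+382/4),(200+250/4,100+402/4)]:
    q=onpanel(uv); u=q@U; l=q[1]; print('clockwise angle',np.degrees(np.arctan2(-l,u))%360,np.hypot(u,l))
vis=cv2.resize(im[:,:,::-1],None,fx=1.25,fy=1.25)
def dr(X,c):
    u=proj(m2w(X,p),'wrist',st)*1.25; cv2.circle(vis,tuple(int(round(a)) for a in u),1,c,-1)
for a in np.linspace(0,6.28,80): dr(C+.052*(np.cos(a)*U+np.sin(a)*np.array([0,1,0])),(0,0,255))
for a in np.linspace(-1,1,100):
    for X in ([-.085,.15*a,.014],[.085,.15*a,.014],[.085*a,.15,.014],[.085*a,-.15,.014]): dr(X,(0,255,0))
cv2.imwrite('pics/fit3.png',vis[80:400,180:600])
np.save('pose.npy',p)
E
python3 fit3.py
```

```text
[0.53200454 0.06540792] -114.47202106857543 [-1.38  0.57  1.18  0.33  0.17 -0.65]
grip [0.4811348  0.12262041 0.101     ]
clockwise angle 146.85006811596722 0.04959803071858626
clockwise angle 350.4710921440361 0.037190202899199394
clockwise angle 359.68909154276025 0.043373717629664
```

View pics/fit3.png

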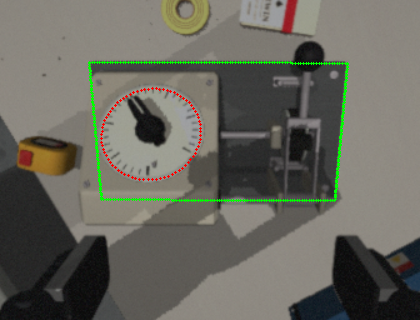

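```bash
cat >> h.py <<'E'
def pose(): return np.load('pose.npy')
def m2w(X):
    p=pose();c,s=np.cos(p[2]),np.sin(p[2]); return np.array([[c,-s,0],[s,c,0],[0,0,1]])@np.array(X)+np.array([p[0],p[1],0])
def w2m(X):
    p=pose();c,s=np.cos(p[2]),np.sin(p[2]); return np.array([[c,-s,0],[s,c,0],[0,0,1]]).T@(np.array(X)-np.array([p[0],p[1],0]))
E
python3 - <<'E'
from h import *
z=np.load('w.npz'); st=dict(tcp_pos=z['p'],eef_rot=z['r'])
im=z['im']; b=bot.masks_of('presser_ball','wrist'); print([(e['confidence'],e['box'],e['pixels'].sum()) for e in b[:2]])
g=im.max(2); m=(g<50).astype(np.uint8); print(m[90:130,375:412].sum(1), )
v,u=np.nonzero(m[94:124,378:408]); print(u.min()+378,u.max()+378,v.min()+94,v.max()+94)
for uv in [(392.3,110),(391.5,109)]:
    o,d=wray(uv,'wrist',st); w=o+d*(.105-o[2])/d[2]; print(w,w2m(w))
o,d=wray((382.4,225.6),'wrist',st); w=o+d*(.095-o[2])/d[2]; print('pivot',w,w2m(w))
print(w2m([.646,.114,.105]))
for t in ['ribbon_roll_gold','tape_measure','tag_stack']:
    e=bot.tip_of(t,'wrist'); 
    if e: o,d=wray(e[0]['uv'],'wrist',st); w=o+d*(-o[2])/d[2]; print(t,e[0]['uv'],w,w2m(w))
E
```

```text
[(0.82, [369.1, 95.5, 403.0, 230.4], np.int64(2095))]
[ 0  0  0  0  0  0  0  0  9 12 16 18 19 20 21 22 23 23 23 23 23 23 24 25
 26 25 25 24 22 21 20 13  9  7  4  0  0  0  0  0]
378 402 98 123
[0.64800762 0.11230781 0.105     ] [-0.09074072  0.08615357  0.105     ]
[0.64755318 0.11373365 0.105     ] [-0.09185021  0.0851493   0.105     ]
pivot [ 0.58641574 -0.021375    0.095     ] [0.05644688 0.08547282 0.095     ]
[-0.09144924  0.08362531  0.105     ]
ribbon_roll_gold [292.2, 73.9] [0.55547164 0.20888699 0.        ] [-0.14031066 -0.03807713  0.        ]
```

```bash
python3 - <<'E'
from h import *
print(m2w([-.0905,.0855,.105]))
for th in np.arange(0,1.11,.1):
    a=np.arctan2(10,145)+th; r=np.hypot(145,10); print(round(th,2),'back',round(145-r*np.cos(a),1),'up',round(r*np.sin(a)-10,1))
E
python3 to.py .647 .1125 .14 -24.5
```

```text
[0.64731305 0.11235945 0.105     ]
0.0 back 0.0 up 0.0
0.1 back 1.7 up 14.4
0.2 back 4.9 up 28.6
0.3 back 9.4 up 42.4
0.4 back 15.3 up 55.7
0.5 back 22.5 up 68.3
0.6 back 31.0 up 80.1
0.7 back 40.5 up 91.1
0.8 back 51.2 up 101.0
0.9 back 62.7 up 109.8
1.0 back 75.1 up 117.4
1.1 back 88.1 up 123.8
clock 4.4167 tcp [0.5403 0.0764 0.3315] w 0.0854 f [-0.8 -0.1 -0.5] az z -24.44 q [ 0.12  0.2   1.7  -0.    1.24  0.55]
tool shift [0.1915 0.077  0.0822]
turn 0.001
```

Call:
drive_tool(steps=[[115,0,0.02,0.02,0],[115,0,0.04,0.04,0],[115,0.02,0.06,0.06,0],[115,0.05,0.077,0.082,0],[115,0.08,0.077,0.082,0],[115,0.11,0.077,0.082,0],[115,0.14,0.077,0.082,0],[115,0.165,0.077,0.082,0],[115,0.185,0.077,0.082,0],[115,0.19,0.077,0.082,0]])

```text
clock: 5.25
tcp_pos: [0.6447, 0.1125, 0.1376]
eef_rot: [0.333, 1.55, -0.336]
contact_force: [-1.6, -1.0, -0.4]
width: 0.0468
```

```bash
python3 to.py .647 .1125 .088 -24.5; python3 w.py w2.png
```

```text
clock 5.25 tcp [0.6447 0.1125 0.1376] w 0.0468 f [-1.6 -1.  -0.4] az z -24.43 q [ 0.15  0.58  1.62 -0.    0.95  0.58]
tool shift [0.0496 0.0012 0.0023]
turn 0.0013
5.25 [0.6447 0.1125 0.1376]
knob_grip [98.4, 304.8] 0.96 0.2002409 [0.4898 0.1273 0.1091]
presser_ball [323.8, 230.2] 0.87 0.17321286 [0.6499 0.1184 0.1191]
meter [238.6, 275.6] 0.84 0.12632024 [0.6175 0.133  0.1683]
```

View pics/w2.png

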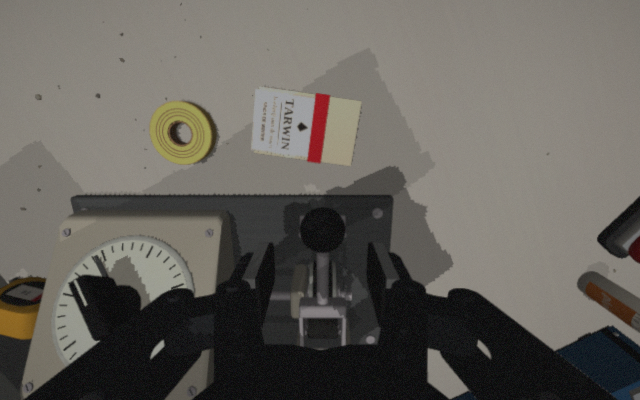

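```bash
python3 - <<'E'
from h import *
z=np.load('w.npz'); st=dict(tcp_pos=z['p'],eef_rot=z['r'])
o,d=wray((323.3,229),'wrist',st); w=o+d*(.105-o[2])/d[2]; print(w,w2m(w))
E
python3 to.py .648 .1175 .088
```

```text
[0.64761761 0.11397435 0.105     ] [-0.09209599  0.08510823  0.105     ]
clock 5.5 tcp [0.6483 0.1137 0.1433] w 0.0471 f [0.8 0.6 0.1] az z -24.38 q [ 0.16  0.57  1.61 -0.    0.96  0.58]
tool shift [ 0.0553  0.0033 -0.002 ]
```

Call:
drive_tool(steps=[[115,0.015,0,-0.001,0],[115,0.03,0,-0.001,0],[115,0.045,0,-0.001,0],[115,0.055,0,-0.001,0],[115,0.055,0,-0.001,0],[115,0.055,0,-0.001,0],[180,0.055,0,-0.001,0],[220,0.055,0,-0.001,0],[255,0.055,0,-0.001,0],[255,0.055,0,-0.001,0]], grip_force=30)

```text
clock: 6.33
tcp_pos: [0.6469, 0.1145, 0.0878]
eef_rot: [0.334, 1.543, -0.333]
contact_force: [-1.5, 0.3, 6.1]
width: 0.026
```

```bash
python3 to.py .648 .1135 .088; python3 w.py w3.png
```

```text
clock 6.3333 tcp [0.6469 0.1145 0.0878] w 0.026 f [-1.5  0.3  6.1] az z -24.35 q [0.16 0.64 1.63 0.   0.86 0.58]
tool shift [-0.0002 -0.0005  0.0015]
6.3333 [0.6469 0.1145 0.0878]
knob_grip [36.4, 364.4] 0.94 0.15613441 [0.4891 0.1267 0.1051]
presser_ball [318.7, 276.5] 0.64 0.12792088 [0.6491 0.1203 0.1169]
meter [221.5, 303.8] 0.83 0.10321718 [0.6208 0.1374 0.1415]
```

View pics/w3.png

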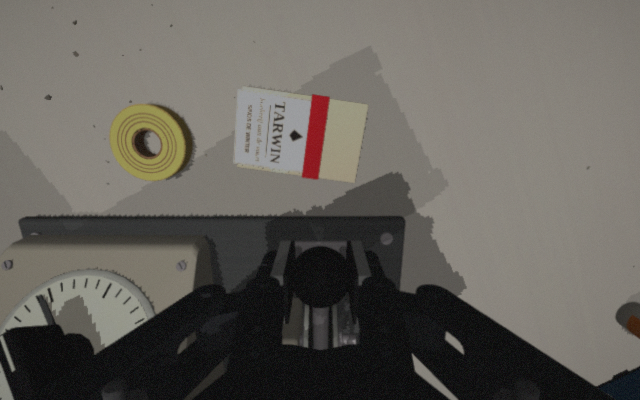

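Call:
drive_tool(steps=[[255,-0.007,-0.001,0,0],[255,-0.0145,-0.002,0,0],[255,-0.0215,-0.003,0,0],[255,-0.0285,-0.005,0,0],[255,-0.0355,-0.007,0,0],[255,-0.0425,-0.0095,0,0],[255,-0.049,-0.012,0,0],[255,-0.0555,-0.015,0,0],[255,-0.062,-0.019,0,0],[255,-0.068,-0.0225,0,0]], grip_force=50)

```text
clock: 7.42
tcp_pos: [0.6364, 0.092, 0.1545]
eef_rot: [0.332, 1.545, -0.335]
contact_force: [3.6, -5.2, -8.5]
width: 0.0253
```

Run:
```python
from h import *
save('side','s1.png')
im=cv2.imread('pics/s1.png')[100:260,220:440]; cv2.imwrite('pics/s1.png',cv2.resize(im,None,fx=3.5,fy=3.5))
```

```text
(no output)
```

View pics/s1.png

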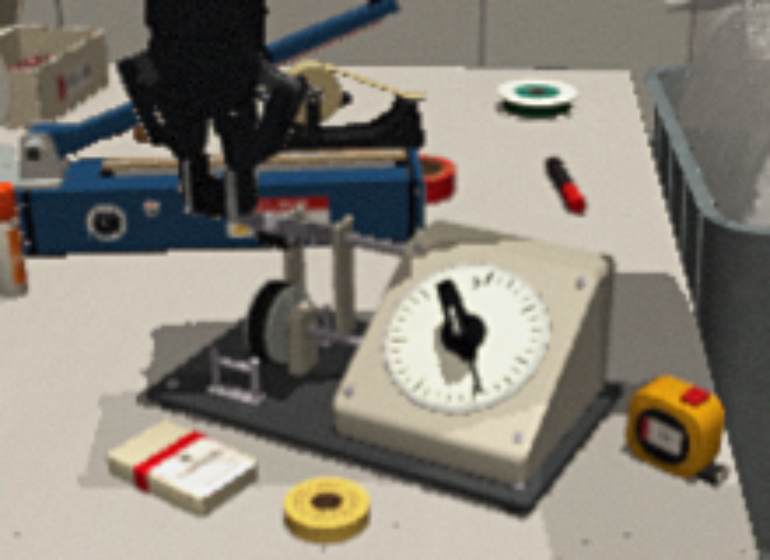

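Call:
drive_tool(steps=[[255,-0.006,-0.004,0,0],[255,-0.012,-0.0085,0,0],[255,-0.0175,-0.013,0,0],[255,-0.023,-0.018,0,0],[255,-0.0285,-0.0235,0,0],[255,-0.033,-0.0285,0,0],[255,-0.0375,-0.0345,0,0],[255,-0.0415,-0.0405,0,0],[255,-0.0455,-0.0465,0,0],[255,-0.0495,-0.0525,0,0]])

```text
clock: 8.3
tcp_pos: [0.6142, 0.0433, 0.2026]
eef_rot: [0.33, 1.546, -0.336]
contact_force: [6.2, -9.5, -17.5]
width: 0.0228
```

Call:
drive_tool(steps=[[255,-0.001,-0.002,0,0],[255,-0.001,-0.002,0,0],[255,-0.001,-0.002,0,0],[180,-0.001,-0.002,0,0],[130,-0.001,-0.002,0,0],[115,-0.001,-0.002,0,0],[115,-0.001,-0.002,0,0],[115,-0.011,-0.002,0,0],[115,-0.03,-0.002,0,0],[115,-0.05,-0.002,0,0]])

```text
clock: 9.13
tcp_pos: [0.6138, 0.0443, 0.2545]
eef_rot: [0.333, 1.547, -0.333]
contact_force: [0.1, 0.0, 0.5]
width: 0.0467
```

```bash
python3 to.py .648 .1135 .088
python3 - <<'E'
from h import *
save('side','s2.png')
im=cv2.imread('pics/s2.png')[60:260,220:440]; cv2.imwrite('pics/s2.png',cv2.resize(im,None,fx=3,fy=3))
E
python3 w.py w4.png
```

```text
clock 9.1333 tcp [0.6138 0.0443 0.2545] w 0.0467 f [0.1 0.  0.5] az z -24.33 q [0.05 0.39 1.63 0.   1.13 0.48]
tool shift [0.1665 0.0772 0.0029]
9.1833 [0.6163 0.0445 0.2596]
knob_grip [165.3, 168.7] 0.76 0.28997898 [0.4909 0.1229 0.1151]
presser_ball [316.5, 209.3] 0.9 0.18251993 [0.6213 0.0599 0.2289]
presser_pivot [317.3, 244.9] 0.69 0.327112 [ 0.5875 -0.0141  0.1021]
meter [255.5, 179.9] 0.97 0.39530626 [0.5359 0.066  0.0154]
```

View pics/s2.png

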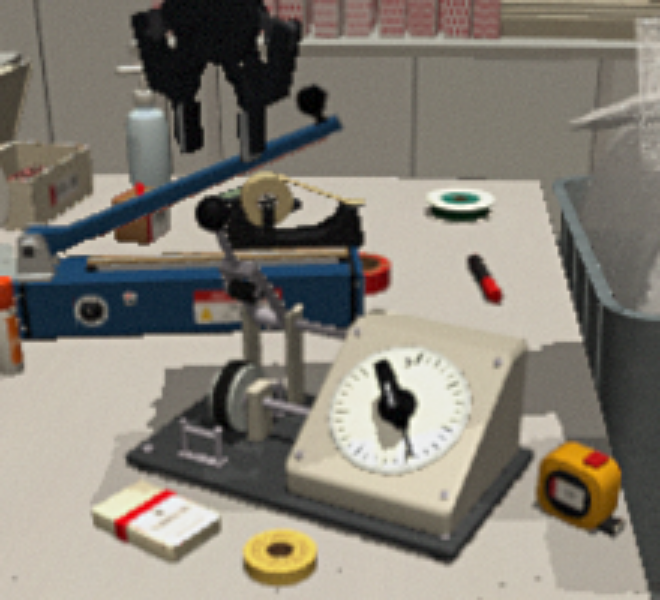

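View pics/w4.png

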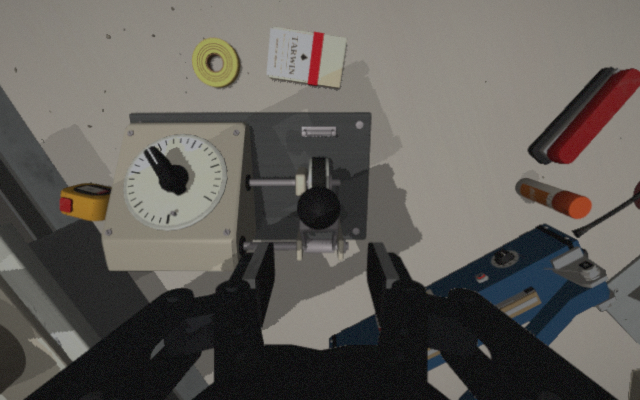

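```bash
cat > ang.py <<'E'
from h import *
z=np.load('w.npz'); st=dict(tcp_pos=z['p'],eef_rot=z['r'])
import sys
uv=(float(sys.argv[1]),float(sys.argv[2]))
o,d=wray(uv,'wrist',st); d=d/np.linalg.norm(d)
p=pose();c,s=np.cos(p[2]),np.sin(p[2]);r=np.array([[c,-s,0],[s,c,0],[0,0,1]])
o=w2m(o);d=r.T@d
zz=.095
P=np.array([.0545,.0853,.095]);
# point on ray at dist ~145.3 from pivot (nearest)
ts=np.linspace(.05,.5,5000); X=o+ts[:,None]*d; k=np.argmin(np.abs(np.linalg.norm((X-P)[:,[0,2]],axis=1)-.1453)+ (X[:,0]>.2)*9)
b=X[k]; print('ball m',b,'w',m2w(b),'angle',np.arctan2(b[2]-.095,-(b[0]-P[0]))-.0689)
E
python3 ang.py 318.5 207.5
```

```text
ball m [-0.02847491  0.08476437  0.21427606] w [0.62094968 0.05621121 0.21427606] angle 0.8940928614563293
```

Run:
```python
from h import *
rs=[]
for n in ['scene','side']:
    bot.get_image(n); m=bot.tip_of('presser_ball',n)[0]; print(n,m['uv'],m['confidence']); rs.append(wray(m['uv'],n))
A=np.zeros((3,3));b=np.zeros(3)
for o,d in rs:
    d=d/np.linalg.norm(d);M=np.eye(3)-np.outer(d,d);A+=M;b+=M@o
x=np.linalg.solve(A,b);q=w2m(x);print(x,q,np.arctan2(q[2]-.095,.0545-q[0])-.069)
```

```text
scene [315.1, 98.5] 0.65
side [290.4, 131.3] 0.59
[0.62065544 0.05982877 0.21797341] [-0.0316456   0.08299799  0.21797341] 0.8907200059921931
```

```bash
python3 -c "
from h import *
print(m2w([-.033,-.07,.16]))"; python3 to.py $(python3 -c "
from h import *
print(*m2w([-.033,-.07,.16]))" | tail -1) 13.9
```

```text
[0.48196329 0.12444074 0.16      ]
clock 9.6333 tcp [0.614  0.0441 0.253 ] w 0.0469 f [-1.   0.1  0.3] az z -24.35 q [0.05 0.39 1.63 0.   1.12 0.48]
tool shift [ 0.0932  0.0188 -0.1533]
turn -0.6675
```

Call:
drive_tool(steps=[[115,-0.02,0,-0.01,0],[115,-0.02,0.003,-0.035,-0.1],[115,-0.02,0.007,-0.065,-0.2],[115,-0.01,0.011,-0.095,-0.3],[115,0.01,0.015,-0.125,-0.4],[115,0.03,0.019,-0.145,-0.5],[115,0.05,0.019,-0.153,-0.6],[115,0.07,0.019,-0.153,-0.668],[115,0.085,0.019,-0.153,-0.668],[115,0.093,0.019,-0.153,-0.668]])

```text
clock: 10.47
tcp_pos: [0.4815, 0.1244, 0.1589]
eef_rot: [-0.192, 1.565, 0.191]
contact_force: [-0.1, 0.5, 1.1]
width: 0.0468
```

```bash
python3 w.py w5.png;  python3 to.py .482 .1245 .099 13.9
```

```text
10.4667 [0.4815 0.1244 0.1589]
knob_grip [321.1, 216.3] 0.86 0.19933009 [0.4811 0.1306 0.1135]
meter [352.3, 249.9] 0.92 0.24455559 [0.5152 0.0969 0.0784]
clock 10.7167 tcp [0.4836 0.1245 0.1615] w 0.0465 f [ 0.3 -0.9  0.8] az z 13.9 q [ 0.23  0.34  1.96 -0.    0.84 -0.01]
tool shift [ 0.0625  0.0004 -0.0016]
turn -0.0001
```

View pics/w5.png

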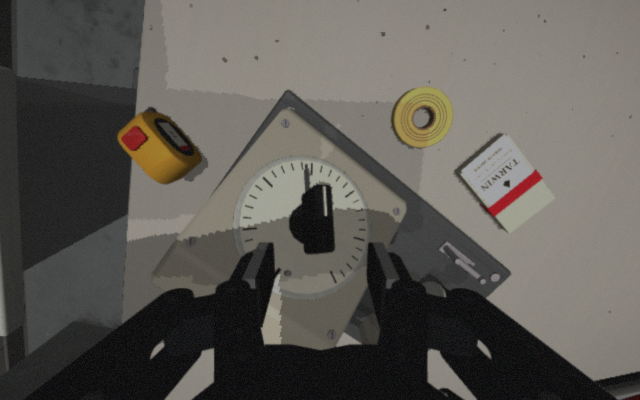

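```bash
cat > ov.py <<'E'
from h import *
import sys
phi=np.radians(float(sys.argv[1]))
z=np.load('w.npz'); st=dict(tcp_pos=z['p'],eef_rot=z['r']); 
s35,c35=np.sin(np.radians(35)),np.cos(np.radians(35))
N=np.array([-s35,0,c35]); C=np.array([-31,-70,101])/1e3-0.028*N; U=np.array([c35,0,s35]); Rr=np.array([0,-1,0])
a=np.cos(phi)*U+np.sin(phi)*Rr; b=np.cross(N,a)
im=cv2.resize(z['im'][:,:,::-1],None,fx=4,fy=4,interpolation=cv2.INTER_CUBIC)
cor=[(1,1),(1,-1),(-1,-1),(-1,1)]
for h,col in ((.04,(0,255,0)),(.006,(0,0,255))):
    pts=np.array([proj(m2w(C+N*h+a*.023*i+b*.0065*j),'wrist',st) for i,j in cor])
    print(h,pts.round(0).tolist())
    cv2.polylines(im,[(pts*4).astype(np.int32)],True,col,1)
q=np.array([proj(m2w(C+.052*(np.cos(t)*U+np.sin(t)*Rr)),'wrist',st) for t in np.linspace(0,6.3,60)]); cv2.polylines(im,[(q*4).astype(np.int32)],False,(255,0,0),1)
c=pts.mean(0)*4; x0=int(max(0,min(c[0]-350,2560-700)));y0=int(max(0,min(c[1]-300,1000)))
cv2.imwrite('pics/'+sys.argv[2],im[y0:y0+600,x0:x0+700])
E
python3 ov.py 147 ov5.png
```

```text
0.04 [[316.0, 184.0], [333.0, 186.0], [334.0, 254.0], [315.0, 253.0]]
0.006 [[301.0, 195.0], [316.0, 196.0], [316.0, 255.0], [300.0, 255.0]]
```

View pics/ov5.png

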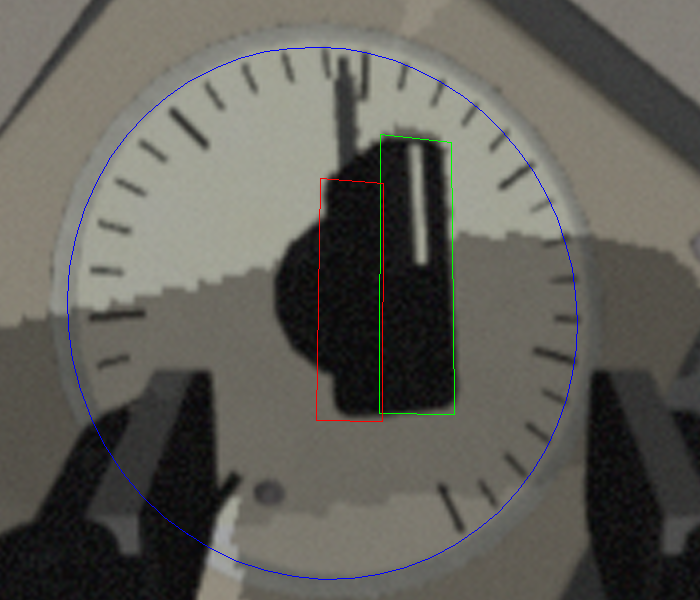

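Call:
drive_tool(steps=[[115,0.01,0,0,0],[115,0.02,0,0,0],[115,0.03,0,0,0],[115,0.04,0,0,0],[115,0.05,0,0,0],[115,0.061,0,0,0],[150,0.061,0,0,0],[165,0.061,0,0,0],[171,0.061,0,0,0],[171,0.061,0,0,0]], grip_force=20)

```text
clock: 11.55
tcp_pos: [0.4833, 0.1246, 0.1002]
eef_rot: [-0.191, 1.562, 0.191]
contact_force: [-0.4, 0.1, 0.4]
width: 0.0281
```

```bash
python3 w.py w6.png;  python3 to.py .482 .1245 .099 13.9
```

```text
11.55 [0.4833 0.1246 0.1002]
knob_grip [316.5, 257.4] 0.94 0.14364079 [0.4807 0.1304 0.1128]
presser_ball [532.5, 195.5] 0.44 0.23506802 [0.6417 0.1736 0.0168]
meter [355.3, 273.2] 0.55 0.12483114 [0.4956 0.1367 0.1317]
clock 11.8 tcp [0.4831 0.1245 0.1002] w 0.0284 f [-0.   0.4 -0.4] az z 13.92 q [ 0.23  0.45  1.99 -0.    0.71 -0.01]
tool shift [ 0.0012  0.0002 -0.0011]
turn 0.0004
```

View pics/w6.png

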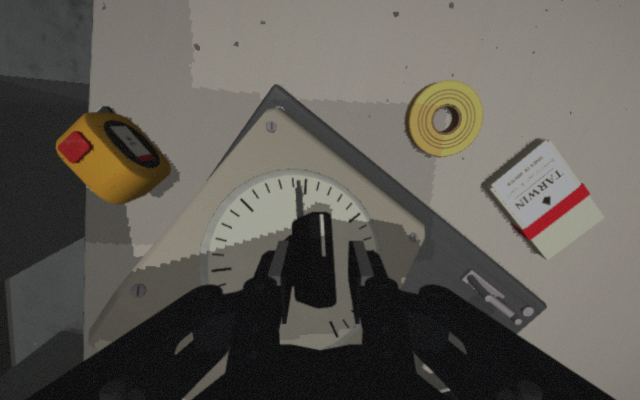

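Call:
drive_tool(steps=[[171,0,0,0,-0.1],[171,0,0,0,-0.2],[171,0,0,0,-0.3],[171,0,0,0,-0.4],[171,0,0,0,-0.5],[171,0,0,0,-0.6],[171,0,0,0,-0.7],[171,0,0,0,-0.8],[171,0,0,0,-0.9],[171,0,0,0,-1.0]])

```text
clock: 12.63
tcp_pos: [0.4819, 0.1244, 0.0998]
eef_rot: [-0.967, 1.347, 0.969]
contact_force: [-2.9, 0.3, 2.3]
width: 0.0284
```

```bash
python3 w.py w7.png;  python3 to.py .482 .1245 .099 13.9
```

```text
12.6333 [0.4819 0.1244 0.0998]
knob_grip [318.3, 256.0] 0.76 0.14574033 [0.4768 0.1258 0.1105]
clock 12.8833 tcp [0.4826 0.1244 0.0998] w 0.0276 f [-1.4 -1.1  0.2] az z 71.06 q [ 0.23  0.45  1.99 -0.    0.71 -1.01]
tool shift [ 0.0008  0.0006 -0.0001]
turn 0.9975
```

View pics/w7.png

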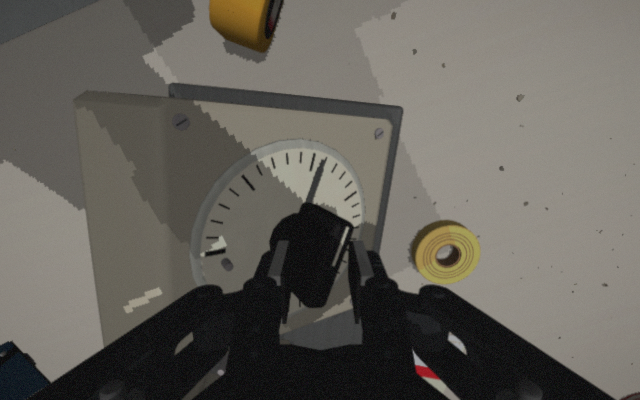

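Call:
drive_tool(steps=[[171,0,0,0,-0.1],[171,0,0,0,-0.2],[171,0,0,0,-0.3],[171,0,0,0,-0.4],[171,0,0,0,-0.5],[171,0,0,0,-0.6],[171,0,0,0,-0.7],[171,0,0,0,-0.8],[171,0,0,0,-0.9],[171,0,0,0,-0.95]])

```text
clock: 13.72
tcp_pos: [0.4862, 0.127, 0.1017]
eef_rot: [-1.654, 0.839, 1.646]
contact_force: [0.4, 11.3, 8.8]
width: 0.0281
```

```bash
python3 w.py w8.png;  python3 to.py .482 .1245 .099 13.9
```

```text
13.7167 [0.4862 0.127  0.1017]
knob_grip [322.0, 246.4] 0.87 0.14470659 [0.4777 0.122  0.112 ]
meter [230.0, 202.6] 0.95 0.15009831 [0.4894 0.0747 0.1007]
clock 13.9667 tcp [0.4854 0.1263 0.1012] w 0.0284 f [0.7 8.4 6.4] az z 125.47 q [ 0.23  0.45  1.99  0.    0.7  -1.96]
tool shift [0.0022 0.0038 0.0005]
turn 1.9472
```

View pics/w8.png

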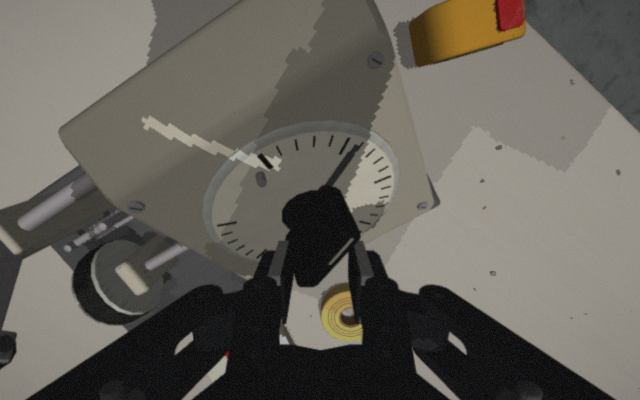

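Call:
drive_tool(steps=[[115,0,0,0,0],[115,0,0,0,0],[115,-0.01,0,0,0],[115,-0.03,0,0,0.05],[115,-0.055,0,0,0.1],[115,-0.06,0,0,0.2],[115,-0.06,0,0,0.3],[115,-0.06,0,0,0.4],[115,-0.06,0,0,0.5],[115,-0.06,0,0,0.6]])

```text
clock: 14.8
tcp_pos: [0.4829, 0.1242, 0.1605]
eef_rot: [-1.221, 1.201, 1.221]
contact_force: [0.5, -0.4, -0.5]
width: 0.0469
```

```bash
cat > ptr.py <<'E'
from h import *
import sys
z=np.load('w.npz'); st=dict(tcp_pos=z['p'],eef_rot=z['r']); 
s35,c35=np.sin(np.radians(35)),np.cos(np.radians(35))
N=np.array([-s35,0,c35]); C=np.array([-31,-70,101])/1e3-0.028*N; U=np.array([c35,0,s35])
p=pose();c,s=np.cos(p[2]),np.sin(p[2]);r=np.array([[c,-s,0],[s,c,0],[0,0,1]])
for k in range(1,len(sys.argv),2):
    o,d=wray((float(sys.argv[k]),float(sys.argv[k+1])),'wrist',st);o=w2m(o);d=r.T@d
    q=o+d*(((C+.002*N-o)@N)/(d@N))-C
    print('phi',np.degrees(np.arctan2(-q[1],q@U)).round(1),'r',np.hypot(q[1],q@U).round(4))
E
python3 ptr.py 356 147 263 160;  python3 w.py w9.png; python3 to.py .482 .1245 .16 13.9
```

```text
phi 62.6 r 0.0448
phi -0.7 r 0.0427
14.8 [0.4829 0.1242 0.1605]
knob_grip [319.2, 211.4] 0.78 0.19549996 [0.4735 0.1239 0.1179]
meter [262.5, 226.6] 0.75 0.22334804 [0.4938 0.0828 0.0947]
clock 15.05 tcp [0.4829 0.1244 0.1601] w 0.0462 f [ 0.4 -0.7 -0.1] az z 91.41 q [ 0.23  0.34  1.96 -0.    0.84 -1.37]
tool shift [0.0001 0.0009 0.0001]
turn 1.3528
```

View pics/w9.png

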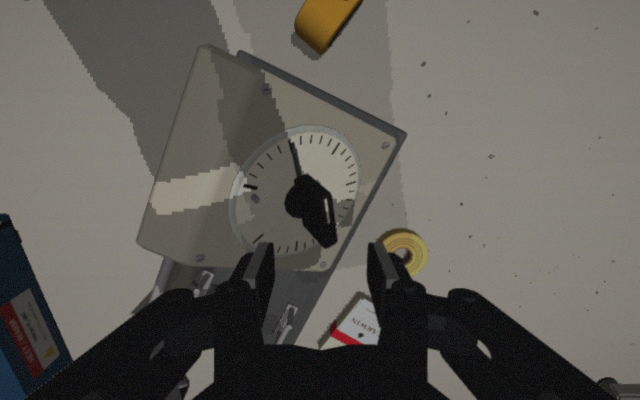

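Call:
drive_tool(steps=[[115,0,0,0,0.12],[115,0,0,0,0.24],[115,0,0,0,0.36],[115,0,0,0,0.48],[115,0,0,0,0.6],[115,0,0,0,0.72],[115,0,0,0,0.84],[115,0,0,0,0.96],[115,0,0,0,1.08],[115,0,0,0,1.2]])

```text
clock: 15.88
tcp_pos: [0.4828, 0.1244, 0.1599]
eef_rot: [-0.305, 1.549, 0.305]
contact_force: [0.3, -0.9, 0.0]
width: 0.0468
```

Call:
drive_tool(steps=[[115,0,0,0,0.12],[115,0,0,0,0.24],[115,0,0,0,0.36],[115,0,0,0,0.48],[115,0,0,0,0.6],[115,0,0,0,0.72],[115,0,0,0,0.84],[115,0,0,0,0.96],[115,0,0,0,1.08],[115,0,0,0,1.2]])

```text
clock: 16.72
tcp_pos: [0.4828, 0.1245, 0.1599]
eef_rot: [0.634, 1.476, -0.634]
contact_force: [1.0, -0.3, 0.4]
width: 0.0468
```

Call:
drive_tool(steps=[[115,0,0,0,0.12],[115,0,0,0,0.24],[115,0,0,0,0.36],[115,0,0,0,0.48],[115,0,0,0,0.6],[115,0,0,0,0.72],[115,0,0,0,0.78],[115,0,0,0,0.78],[115,0,0,0,0.78],[115,0,0,0,0.78]])

```text
clock: 17.55
tcp_pos: [0.4828, 0.1245, 0.1598]
eef_rot: [1.219, 1.203, -1.219]
contact_force: [-0.6, -0.2, -1.2]
width: 0.0468
```

```bash
python3 w.py w10.png; python3 to.py .482 .1245 .1 -91; python3 ov.py 62 ov10.png
```

```text
17.55 [0.4828 0.1245 0.1598]
knob_grip [324.4, 219.9] 0.75 0.20374961 [0.4853 0.1222 0.111 ]
presser_pivot [545.0, 56.9] 0.63 0.15648909 [0.5814 0.0066 0.1311]
meter [378.0, 135.9] 0.83 0.22055963 [0.537  0.0827 0.0779]
clock 17.8 tcp [0.4829 0.1245 0.1598] w 0.0468 f [0.3 0.1 0.4] az z -90.88 q [ 0.23  0.34  1.96 -0.    0.84  1.81]
tool shift [ 0.0598 -0.0009 -0.    ]
turn 0.002
0.04 [[323.0, 257.0], [306.0, 255.0], [306.0, 187.0], [323.0, 187.0]]
0.006 [[346.0, 249.0], [331.0, 248.0], [331.0, 188.0], [346.0, 188.0]]
```

View pics/ov10.png

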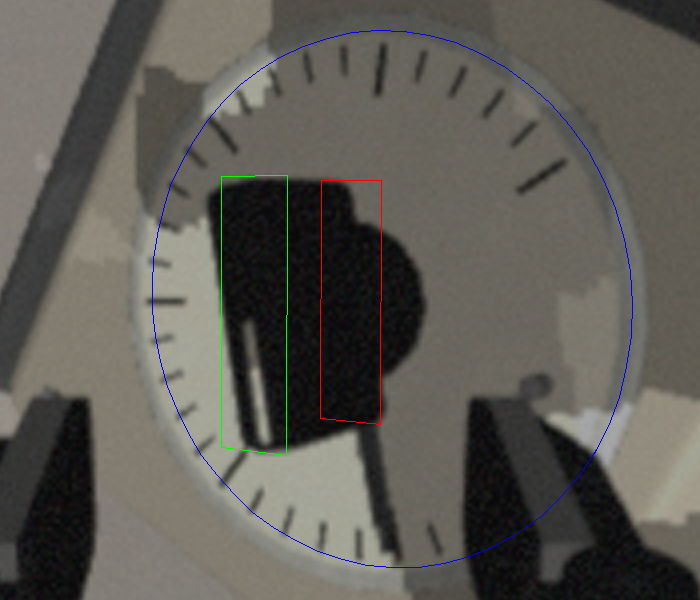

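Call:
drive_tool(steps=[[115,0.015,0,0,0],[115,0.03,0,0,0],[115,0.045,0,0,0],[115,0.059,0,0,0],[135,0.059,0,0,0],[150,0.059,0,0,0],[153,0.059,0,0,-0.1],[153,0.059,0,0,-0.2],[153,0.059,0,0,-0.3],[153,0.059,0,0,-0.4]])

```text
clock: 18.63
tcp_pos: [0.4836, 0.1247, 0.102]
eef_rot: [0.919, 1.367, -0.917]
contact_force: [0.1, 0.7, 0.2]
width: 0.0341
```

Call:
drive_tool(steps=[[160,0,0,0,-0.1],[160,0,0,0,-0.2],[165,0,0,0,-0.3],[170,0,0,0,-0.4],[170,0,0,0,-0.5],[170,0,0,0,-0.6],[170,0,0,0,-0.7],[170,0,0,0,-0.76],[170,0,0,0,-0.76],[170,0,0,0,-0.76]])

```text
clock: 19.47
tcp_pos: [0.4834, 0.1249, 0.1018]
eef_rot: [0.337, 1.543, -0.336]
contact_force: [-0.3, 1.7, 1.4]
width: 0.0284
```

```bash
python3 w.py w11.png; python3 to.py .482 .1245 .1 -24.5; python3 ov.py 0 ov11.png
```

```text
19.4667 [0.4834 0.1249 0.1018]
knob_grip [318.6, 257.2] 0.59 0.14700589 [0.4851 0.1297 0.1114]
presser_pivot [561.1, 375.5] 0.72 0.0715384 [0.5413 0.1123 0.188 ]
meter [398.0, 238.2] 0.64 0.18814965 [0.5261 0.1024 0.0709]
clock 19.7167 tcp [0.4829 0.1244 0.1009] w 0.0283 f [-1.7  1.7  2.3] az z -24.52 q [ 0.23  0.44  1.99 -0.    0.71  0.66]
tool shift [ 0.0009 -0.0003 -0.0008]
turn -0.0003
0.04 [[331.0, 309.0], [303.0, 309.0], [304.0, 213.0], [330.0, 213.0]]
0.006 [[329.0, 308.0], [306.0, 308.0], [307.0, 229.0], [328.0, 229.0]]
```

View pics/w11.png

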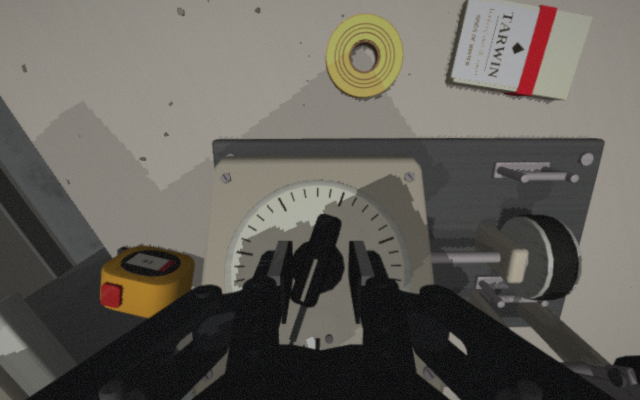

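Call:
drive_tool(steps=[[178,0,0,0,0],[186,0,0,0,0],[194,0,0,0,0],[202,0,0,0,0],[210,0,0,0,0],[218,0,0,0,0],[225,0,0,0,0],[235,0,0,0,0],[240,0,0,0,0],[240,0,0,0,0]], grip_force=20)

```text
clock: 20.55
tcp_pos: [0.4813, 0.1242, 0.1004]
eef_rot: [0.334, 1.548, -0.336]
contact_force: [-6.3, 1.6, 4.6]
width: 0.0126
```

```bash
python3 w.py w12.png; python3 to.py .482 .1245 .1 -24.5; python3 ov.py 0 ov12.png
```

```text
20.55 [0.4813 0.1242 0.1004]
presser_pivot [567.4, 376.0] 0.63 0.071156695 [0.5407 0.1114 0.1867]
meter [401.1, 238.8] 0.64 0.18440259 [0.5252 0.1024 0.0729]
clock 20.8 tcp [0.4812 0.1241 0.1004] w 0.0127 f [-6.2  1.   4.6] az z -24.48 q [0.23 0.44 1.99 0.   0.71 0.66]
tool shift [0.0004 0.0007 0.0006]
turn 0.0004
0.04 [[335.0, 308.0], [306.0, 308.0], [308.0, 211.0], [334.0, 211.0]]
0.006 [[332.0, 307.0], [309.0, 307.0], [310.0, 227.0], [331.0, 227.0]]
```

View pics/ov12.png

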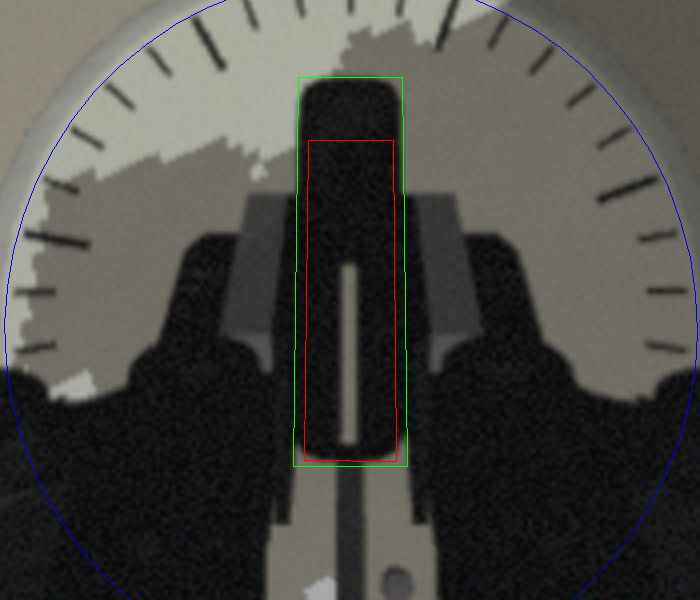

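Call:
drive_tool(steps=[[240,0,0,0,-0.02],[240,0,0,0,-0.04],[240,0,0,0,-0.06],[240,0,0,0,-0.06],[240,0,0,0,-0.06],[200,0,0,0,-0.06],[140,0,0,0,-0.06],[115,0,0,0,-0.06],[115,-0.02,0,0,-0.06],[115,-0.05,0,0,-0.06]])

```text
clock: 21.63
tcp_pos: [0.4813, 0.1239, 0.1491]
eef_rot: [0.286, 1.556, -0.29]
contact_force: [0.1, -0.2, 1.3]
width: 0.0471
```

Call:
drive_tool(steps=[[115,-0.03,0,0,0],[115,-0.07,0,0,0.06],[115,-0.1,0,0,0.06],[115,-0.12,0,0,0.06],[115,-0.12,0,0.02,0.06],[115,-0.12,0,0.04,0.06],[115,-0.12,0,0.06,0.06],[115,-0.12,0,0.06,0.06],[115,-0.12,0,0.06,0.06],[115,-0.12,0,0.06,0.06]])

```text
clock: 22.47
tcp_pos: [0.5383, 0.1029, 0.2704]
eef_rot: [0.335, 1.546, -0.336]
contact_force: [-0.3, -0.1, -0.3]
width: 0.0471
```

```bash
python3 w.py w13.png; python3 to.py .614 .0441 .26 -24.5; python3 ov.py 0 ov13.png
```

```text
22.4667 [0.5383 0.1029 0.2704]
knob_grip [260.4, 183.4] 0.56 0.3101536 [0.4837 0.1289 0.111 ]
presser_ball [453.4, 232.0] 0.58 0.2011067 [0.6167 0.0626 0.2262]
meter [326.7, 191.6] 0.74 0.34945625 [0.538  0.0843 0.0753]
clock 22.7167 tcp [0.5384 0.1032 0.2709] w 0.0466 f [-0.2 -0.1  0.8] az z -24.44 q [0.17 0.27 1.76 0.   1.11 0.59]
tool shift [ 0.0109 -0.0225  0.0933]
turn 0.0011
0.04 [[266.0, 205.0], [253.0, 205.0], [256.0, 163.0], [268.0, 163.0]]
0.006 [[271.0, 214.0], [259.0, 214.0], [262.0, 175.0], [273.0, 175.0]]
```

View pics/ov13.png

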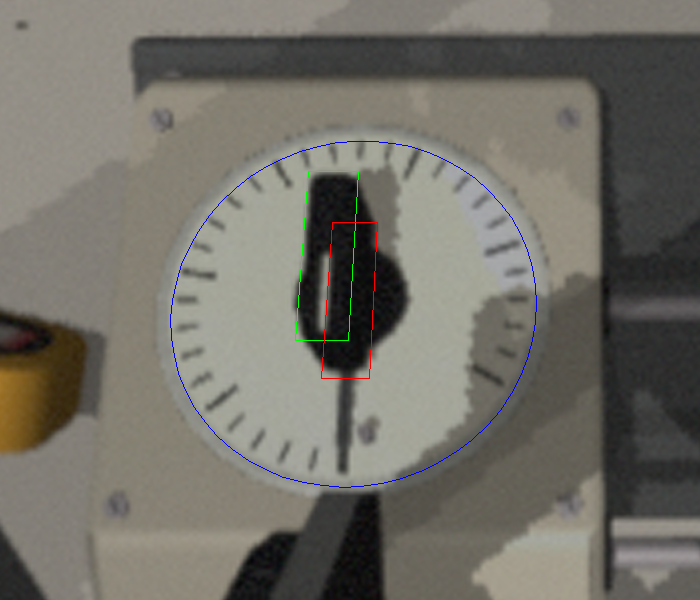

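View pics/w13.png

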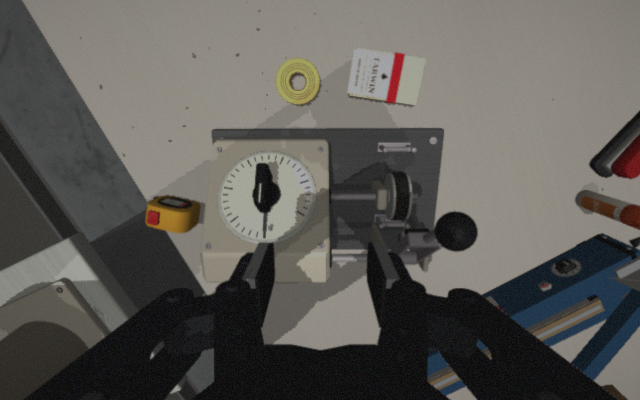

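```bash
python3 ang.py 456.5 231; python3 to.py .621 .0575 .27 -24.5
```

```text
ball m [-0.0283458   0.0859461   0.21436244] w [0.62197177 0.05560417 0.21436244] angle 0.8951618085251699
clock 22.7167 tcp [0.5384 0.1032 0.2709] w 0.0466 f [-0.2 -0.1  0.8] az z -24.44 q [0.17 0.27 1.76 0.   1.11 0.59]
tool shift [ 0.0009 -0.0074  0.0941]
turn 0.0011
```

Call:
drive_tool(steps=[[115,0,-0.002,0.025,0],[115,0,-0.004,0.05,0],[115,0,-0.006,0.075,0],[115,0,-0.008,0.094,0],[115,0,-0.008,0.094,0],[115,0.015,-0.008,0.094,0],[115,0.03,-0.008,0.094,0],[115,0.03,-0.008,0.094,0],[115,0.03,-0.008,0.094,0],[115,0.03,-0.008,0.094,0]])

```text
clock: 23.55
tcp_pos: [0.6211, 0.0571, 0.2416]
eef_rot: [0.335, 1.544, -0.334]
contact_force: [0.7, 0.2, 0.2]
width: 0.0471
```

```bash
python3 w.py w14.png; python3 to.py .6215 .0565 .195 -24.5
```

```text
23.55 [0.6211 0.0571 0.2416]
knob_grip [157.7, 187.5] 0.62 0.27981403 [0.4872 0.1231 0.1127]
presser_ball [322.0, 238.2] 0.55 0.1702844 [0.6241 0.0607 0.2271]
presser_pivot [319.1, 263.4] 0.63 0.31417292 [ 0.5879 -0.0139  0.1016]
meter [253.1, 191.0] 0.58 0.38361093 [0.5345 0.0691 0.0132]
clock 23.8 tcp [0.6214 0.0569 0.2416] w 0.0472 f [-0.4  0.7 -0.3] az z -24.46 q [0.07 0.41 1.62 0.   1.11 0.5 ]
tool shift [ 0.0466 -0.0003  0.0002]
turn 0.0008
```

View pics/w14.png

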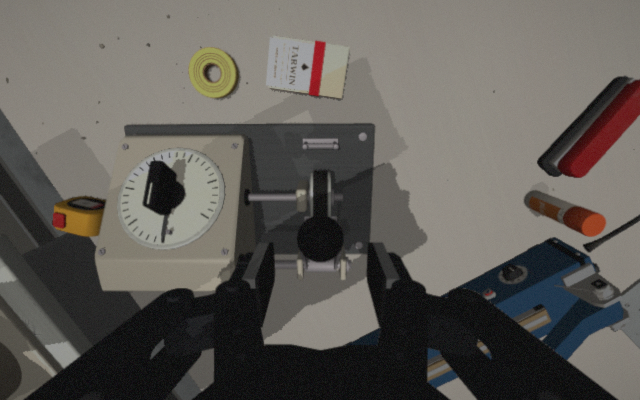

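Call:
drive_tool(steps=[[115,0.015,0,0,0],[115,0.03,0,0,0],[115,0.046,0,0,0],[115,0.046,0,0,0],[150,0.046,0,0,0],[180,0.046,0,0,0],[220,0.046,0,0,0],[255,0.046,0,0,0],[255,0.046,0,0,0],[255,0.046,0,0,0]], grip_force=40)

```text
clock: 24.63
tcp_pos: [0.621, 0.0571, 0.1956]
eef_rot: [0.335, 1.545, -0.334]
contact_force: [-4.9, 2.4, 2.7]
width: 0.0257
```

```bash
python3 to.py .6215 .0565 .195 -24.5
python3 - <<'E'
import numpy as np
th0=.89;r=145.3
f=lambda t:(145-r*np.cos(t+.0689),r*np.sin(t+.0689)-10)
b0,u0=f(th0)
for t in np.linspace(.89,0,21): b,u=f(t); print(round(t,3),'x',round((u0-u),1),'y',round(b0-b,1))
E
```

```text
clock 24.6333 tcp [0.621  0.0571 0.1956] w 0.0257 f [-4.9  2.4  2.7] az z -24.46 q [0.07 0.46 1.66 0.   1.02 0.5 ]
tool shift [ 0.0006 -0.0003  0.0007]
turn 0.0006
0.89 x 0.0 y 0.0
0.846 x 3.8 y 5.2
0.801 x 7.9 y 10.2
0.756 x 12.2 y 15.1
0.712 x 16.7 y 19.7
0.668 x 21.3 y 24.2
0.623 x 26.2 y 28.4
0.578 x 31.3 y 32.4
0.534 x 36.5 y 36.2
0.49 x 42.0 y 39.8
0.445 x 47.5 y 43.1
0.4 x 53.2 y 46.1
0.356 x 59.0 y 48.9
0.312 x 65.0 y 51.5
0.267 x 71.0 y 53.7
0.223 x 77.2 y 55.7
0.178 x 83.4 y 57.4
0.134 x 89.7 y 58.9
0.089 x 96.1 y 60.0
0.045 x 102.5 y 60.9
0.0 x 108.9 y 61.5
```

Call:
drive_tool(steps=[[255,0.004,0.005,0,0],[255,0.008,0.01,0,0],[255,0.012,0.015,0,0],[255,0.0165,0.0195,0,0],[255,0.0215,0.024,0,0],[255,0.026,0.0285,0,0],[255,0.0315,0.0325,0,0],[255,0.0365,0.036,0,0],[255,0.042,0.04,0,0],[255,0.0475,0.043,0,0]])

```text
clock: 25.47
tcp_pos: [0.6389, 0.0968, 0.1479]
eef_rot: [0.335, 1.545, -0.334]
contact_force: [-4.1, 3.6, 3.5]
width: 0.0255
```

Call:
drive_tool(steps=[[255,0.0055,0.003,0,0],[255,0.0115,0.006,0,0],[255,0.0175,0.0085,0,0],[255,0.0235,0.0105,0,0],[255,0.0295,0.0125,0,0],[255,0.036,0.0145,0,0],[255,0.042,0.016,0,0],[255,0.0485,0.017,0,0],[255,0.055,0.018,0,0],[255,0.0615,0.0185,0,0]])

```text
clock: 26.3
tcp_pos: [0.6464, 0.1135, 0.086]
eef_rot: [0.335, 1.545, -0.334]
contact_force: [-4.5, 2.7, 2.4]
width: 0.0259
```

```bash
python3 to.py .648 .1135 .087 -24.5
python3 - <<'E'
from h import *
save('side','s3.png')
im=cv2.imread('pics/s3.png')[100:260,220:440]; cv2.imwrite('pics/s3.png',cv2.resize(im,None,fx=3.5,fy=3.5))
E
```

```text
clock 26.3 tcp [0.6464 0.1135 0.086 ] w 0.0259 f [-4.5  2.7  2.4] az z -24.45 q [0.16 0.65 1.63 0.   0.86 0.58]
tool shift [-0.001   0.0007  0.0014]
turn 0.0008
```

View pics/s3.png

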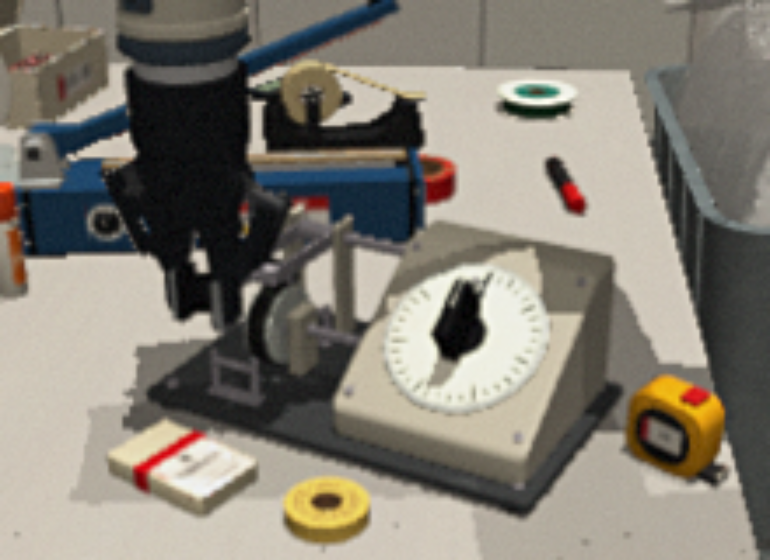

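Call:
drive_tool(steps=[[255,0.001,0,0,0],[255,0.002,0,0,0],[255,0.003,0,0,0],[255,0.004,0,0,0],[255,0.005,0,0,0],[255,0.005,0,0,0],[255,0.005,0,0,0],[255,0.005,0,0,0],[255,0.005,0,0,0],[255,0.005,0,0,0]])

```text
clock: 27.18
tcp_pos: [0.6465, 0.1136, 0.0825]
eef_rot: [0.336, 1.545, -0.334]
contact_force: [-7.5, 5.1, 10.8]
width: 0.0256
```

Call:
drive_tool(steps=[[255,0.001,0,0,0],[255,0.002,0,0,0],[255,0.003,0,0,0],[255,0.004,0,0,0],[255,0.005,0,0,0],[255,0.005,0,0,0],[255,0.005,0,0,0],[255,0.005,0,0,0],[255,0.005,0,0,0],[255,0.005,0,0,0]])

```text
clock: 28.02
tcp_pos: [0.6468, 0.1136, 0.0808]
eef_rot: [0.336, 1.544, -0.334]
contact_force: [-17.1, 3.4, 34.5]
width: 0.0258
```

Call:
drive_tool(steps=[[220,-0.002,0,0,0],[180,-0.002,0,0,0],[140,-0.002,0,0,0],[115,-0.002,0,0,0],[105,-0.002,0,0,0],[105,-0.002,0,0,0],[105,-0.015,0,0,0],[105,-0.045,0,0,0],[105,-0.075,0,0,0],[105,-0.105,0,0,0]])

```text
clock: 28.85
tcp_pos: [0.6465, 0.1125, 0.1823]
eef_rot: [0.335, 1.545, -0.335]
contact_force: [0.2, 0.6, -0.0]
width: 0.0502
```

Call:
drive_tool(steps=[[105,-0.03,-0.01,-0.01,0],[105,-0.06,-0.02,-0.03,0],[105,-0.08,-0.03,-0.05,0],[105,-0.1,-0.04,-0.07,0],[105,-0.1,-0.04,-0.07,0],[105,-0.1,-0.04,-0.07,0],[105,-0.1,-0.04,-0.07,0],[105,-0.1,-0.04,-0.07,0],[105,-0.1,-0.04,-0.07,0],[105,-0.1,-0.04,-0.07,0]])

```text
clock: 29.68
tcp_pos: [0.5665, 0.1052, 0.2797]
eef_rot: [0.335, 1.546, -0.336]
contact_force: [0.4, 0.3, -0.2]
width: 0.0503
```

```bash
python3 w.py w15.png; python3 ov.py 0 ov15.png
python3 - <<'E'
from h import *
rs=[]
for n in ['scene','side']:
    im,d=bot.get_image(n); cv2.imwrite(f'pics/{n}f.png',im[:,:,::-1])
    m=bot.tip_of('presser_ball',n)[0]; print(n,m['uv'],m['confidence']); rs.append(wray(m['uv'],n))
    for t in ['ribbon_roll_gold','tape_measure','tag_stack']: print(t,[e['uv'] for e in bot.tip_of(t,n)[:1]])
A=np.zeros((3,3));b=np.zeros(3)
for o,d in rs:
    d=d/np.linalg.norm(d);M=np.eye(3)-np.outer(d,d);A+=M;b+=M@o
x=np.linalg.solve(A,b);q=w2m(x);print(x,q,np.arctan2(q[2]-.095,.0545-q[0])-.069)
a=cv2.imread('pics/side0.png')[140:260,240:440];c=cv2.imread('pics/sidef.png')[140:260,240:440]
cv2.imwrite('pics/cmp.png',cv2.resize(np.hstack([a,c]),None,fx=2,fy=2,interpolation=cv2.INTER_CUBIC))
E
```

```text
29.6833 [0.5665 0.1052 0.2797]
knob_grip [239.7, 194.4] 0.56 0.32106993 [0.4843 0.1288 0.113 ]
presser_ball [388.8, 142.4] 0.83 0.2984697 [0.6448 0.1159 0.1201]
presser_pivot [380.1, 266.5] 0.65 0.12859873 [0.5938 0.1037 0.307 ]
meter [309.1, 199.7] 0.94 0.3853836 [0.5386 0.0781 0.0528]
0.04 [[244.0, 215.0], [232.0, 215.0], [236.0, 174.0], [248.0, 174.0]]
0.006 [[251.0, 223.0], [240.0, 223.0], [243.0, 185.0], [254.0, 185.0]]
scene [294.5, 151.2] 0.57
ribbon_roll_gold [[296.4, 234.3]]
tape_measure [[408.4, 255.9]]
tag_stack [[274.4, 200.5]]
side [276.2, 183.2] 0.65
ribbon_roll_gold [[310.4, 247.7]]
tape_measure [[413.6, 228.6]]
tag_stack [[271.0, 233.9]]
[0.65149066 0.10160534 0.10127722] [-0.08244256  0.09375719  0.10127722] -0.023193742210815035
```

View pics/cmp.png

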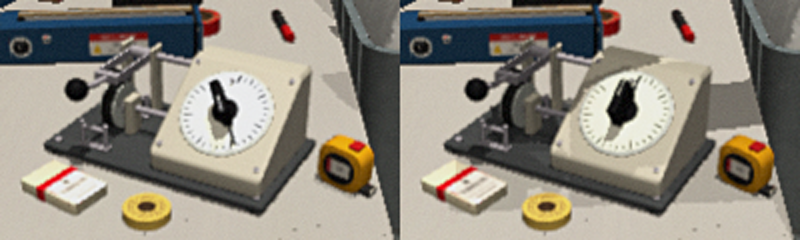

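View pics/ov15.png

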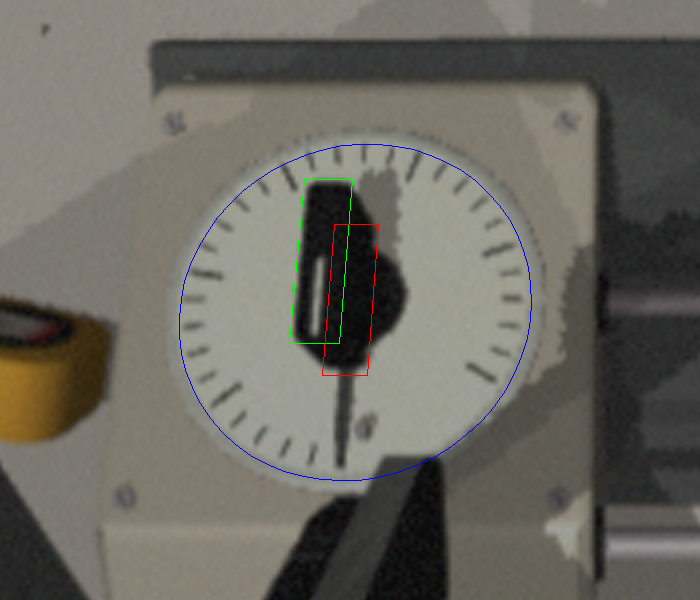

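Run:
```python
from h import *
for f in ['side0','sidef']:
    g=cv2.imread(f'pics/{f}.png').max(2)[174:196,266:290]; v,u=np.nonzero(g<60); print(f,u.mean(),v.mean(),len(u))
print(bot.hand_in())
```

```text
side0 11.872340425531915 10.329787234042554 94
sidef 12.85576923076923 11.240384615384615 104
the job is handed in; nothing more can be done
None
```

I handed the job in at about 30 s of the 64 s allowed; no verdict came back.

- **Presser arm up:** I raised the arm by its ball to about 0.89 rad, measured from two independent camera views. That is over the 0.8 rad needed, though the ball slipped a little in the grip on the way.
- **Counter to zero:** I turned the knob back in two wrench-like turns with the fingers astride the bar. Then I squeezed it parallel and pressed it lightly against the stop. The closing images show the pointer on the zero mark.
- **Presser arm down:** I lowered the arm and pressed until the upward force reached about 34 N, then released it and moved clear.

**Last checks:**
- The ball lies within about 1 pixel of where it started in the side view.
- Triangulating the ball gave an arm angle of about -0.02 rad. That fix was roughly 10 mm off sideways, so it is only a rough check.
- The roll, tape measure and tag stack appear unmoved, within about 3 pixels of their first detections.
- The gripper is clear of everything, with contact force near zero.

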